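# Run down the hand nut of the bench can opener

### The arm

A 6-joint arm with a two-finger parallel gripper is mounted at the origin on a cart in front of the work surface, level with it; the furniture and walls round the work are solid. World frame = base frame: x ahead of the robot, y to its left, z up, the work surface at z = 0. Lengths are in m, angles in degrees, forces in N, time in s.
With the tool pointing down it reaches from about 0.4 to 0.825 m from the base axis. Payload 7 kg.
Tool frame: the origin (TCP) lies midway between the tips of the shut fingers; the grasp point (between the pads) lies 19 mm behind it; z points along the fingers, y is the line along which they close (so a half turn about z gives the same grasp; the last joint's range is limited). The gripper opens to 88 mm and grips with 3 to 60 N. Pads are 19 mm wide; open, the fingers measure 130 mm over their backs; the gripper's body (78 mm by 193 mm) begins 47 mm behind the grasp point.
Start: joints at [85.548, 20.546, 0.682, 0, -70.136, -16.507], TCP at [0.241, 0.63, 0.193] pointing down, gripper open.
Joint ranges: [-176.03, 176.03], [-82.01, 121.73], [-58.28, 71.71], [-173.87, 95.51], [-174.79, -0.11], [-173.66, 173.66]. Speed limits (degrees/s): [136.94, 136.94, 172.46, 180, 180, 180].

### API

Orientations are given as [roll, pitch, yaw] about the fixed x, y, z axes, in that order (R = Rz(yaw) Ry(pitch) Rx(roll)).
In Python, from plant import telemetry, viewer, workorder gives the robot as it stands. The module is installed in compiled form; this text tells all that it offers.
- The arm moves only by the tool carry_out, never from a script. Its argument "rows" is a list of rows, each a list of 6 numbers: the shift along the tool's x, y, z in m, then the turn, a rotation vector about the tool's x, y, z in rad. In form: [[tx, ty, tz, ax, ay, az], ...]. A call has 1 to 8 rows; each row is the pose to reach, as a shift and turn from the pose commanded when the call began, along the tool's axes at that moment; what a row does not reach only later rows make up. A row lasts 1/8 s, in which the tool goes at most 62.5 mm and 10.7 degrees, less where a joint would pass 70% of its speed; a pose out of reach is approached as far as the arm can. A call with a gripper value outside its range is refused whole. "grip" is the gripper's target within -1 to 1 (fully open at 1, half-way at 0, shut at -1), set as the call begins (left out, the last holds). The fingers move at their own pace and stop on an object; the grip force is fixed at half the most. Time passes only in rows, so rows that repeat a pose let the fingers close. It gives the time, the measured TCP pose, the force, the opening and the grip force at its end, in the units of the state.
- telemetry.get_obs(): the state, without advancing time (a new reading comes with each control period).
- viewer.snapshot(name): name is "scene" or "top"; returns the picture (384x512x3 uint8, red, green, blue); there is no depth.
- viewer.camera_info(name): a dict with "intrinsics" (3x3 intrinsics, pixels), "k1" (the pictures are not rectified: a ray, as slopes to the right and down, at radius r is drawn at 1 + k1 r^2 times it, then the intrinsics apply), "extrinsics" (4x4, takes a point from camera to world coordinates). Camera axes: x right, y down, z forward; pixel columns grow to the right and rows downward; lengths in m; the calibration is good to about 2 mm. A picture is of the moment at which its call begins. camera_info takes no time and is no camera call.
- workorder.close_job(): hands the job in; it is judged then, once.
The state is a dict: "clock": time; "joint_pos": joint angles; "qvel": joint speeds; "tau": joint torques, N m; "tool_pos": TCP position; "orientation": TCP orientation; "force": force on the tool from outside, world axes, zero at the start; "moment": the same for the moment, N m; "opening": finger opening in m; "gripper_force": force on a finger pad.
Only numpy, scipy, OpenCV 4.12 (cv2) and the standard library are available. Lean on these libraries where they do the work, as an engineer would, in place of code of your own. Each camera call takes 0.05 s, during which the arm holds its last target. There are 200 camera calls.

### The job

The washed bench can opener is back in its foot, but the three-winged hand nut that clamps its keeper strap is still loose. Screw the nut clockwise (seen from above) all the way down until it stops, by pushing its wings round gently with your fingertips, stroke after stroke; do not pinch or grip the nut, and leave the mug, tumbler, saucer and teaspoon where they are.

Things in the scene. Friction and masses are not known exactly. Their poses are not given: they have to be found in the camera images.
- opener: bench can opener, fixed to the worktop: grey foot plate 190 x 120 x 12 mm. Origin on the worktop right under the nut's axis; x axis points from the nut to the column. Foot plate spans x -50 to 140 mm, y +-60 mm. The steel keeper strap (x -20 to 80 mm, 40 mm wide) has its top, where the nut seats, 40 mm above the worktop. A 10 mm stud comes up through the nut to 82 mm height
- column_top (a point): top of the can opener's square steel column (22 mm, in a 36 mm socket up to 60 mm height), 193 mm above the worktop and 75 mm from the nut's axis; cutter head and crank are here, pointing away from the nut. The column keeps a hand from following a wing right round: work the nut from the sides away from it
- nut_wings: aluminium hand nut: hub 25 mm across, 22 mm high, three equal upright wings 120 degrees apart, 7 mm thick (9 mm bead at the end), reaching 46 mm from the axis and spanning 4 to 24 mm above the underside (beads to 26). Origin on the axis at the underside (40 mm above the worktop when seated, up to 47 mm when loose); z up, one wing points along x
- nut_centre (a point): on the nut's axis at half the height of the wings, 14 mm above the nut's underside
- wing_end (a point): outer end of one of the three wings (46 mm from the axis), at half its height
- nut_turn (a joint): angle of the nut in rad, growing clockwise seen from above; it starts loose between 0.5 and 3.0 and stops dead at 9.0, where the nut is seated on the strap. It sinks 5 mm a turn, turns against an even friction of about 0.06 N m (about 2 N at a wing) and stays where it is left
- mug: dark blue mug, 73 x 105 x 92 mm, standing loose beside the opener; leave alone. Origin at the centre of its underside
- tumbler: clear glass tumbler, 62 mm wide, 98 mm high, standing loose beside the opener; leave alone. Origin at the centre of its underside
- saucer: white saucer, 150 mm wide, 17 mm high, lying loose to the right; leave alone. Origin at the centre of its underside
- teaspoon: steel teaspoon, 130 x 26 x 11 mm, lying loose in front of the opener; leave alone. Origin at the centre of its underside
Mind the look-alikes: they are no part of the job. There is more than one size of the opener; the one meant has the size given above.

How it is judged (in metres and radians):
At the end, for the whole second after the job is handed in: The nut is turned to within 0.2 rad of its stop at 9.0 (8.8 or more) and at rest; mug, tumbler, saucer and teaspoon are within 20 mm of where they stood (value of joint nut_turn above 8.8 rad and velocity of joint nut_turn between -0.05 and 0.05 rad/s and distance of each of mug, tumbler, saucer, teaspoon from where it was at the start of the episode below 0.02 m); the robot touches nothing.
It fails at once if the nut is pinched, or pushed harder than 30 N (contact force between the fingers and nut_wings above 30 N).
It fails at once if the mug, tumbler, saucer or teaspoon is moved by more than 20 mm or lifted (distance of any of mug, tumbler, saucer, teaspoon from where it was at the start of the episode above 0.02 m).
It also fails if it takes over 72 s, if anything falls off the work surface, if the arm or the gripper's body presses on something with over 40 N, if the wrist force passes 120 N, or if a joint passes its speed limit or range.

## Working session

There is one attempt and no reset: what is moved stays moved. The work goes in short steps, Python scripts to look and compute and a tool call to move; the robot and the scene stay as the last step left them, time stands still between calls to the robot, and variables do not carry over. Pictures are saved under pics/ and viewed, at most 10 in all, crops included, and the job is handed in when it is done.

Besides the shell and the picture viewer there is one more tool, called after ">>>" as name(argument=value, ...), one argument or row to a line, values as JSON. carry_out: Moves the arm, as the interface text tells. Its arguments: {"type":"object","properties":{"rows":{"type":"array"},"grip":{"type":"number"}},"required":["rows"]}

```bash
mkdir -p pics; cat > h.py <<'E'
import numpy as np, cv2
from plant import telemetry, viewer, workorder
def snap(n,f):
    im=viewer.snapshot(n); cv2.imwrite('pics/'+f,im[:,:,::-1]); return im
def ray(n,u,v):
    c=viewer.camera_info(n);K=np.array(c['intrinsics']);T=np.array(c['extrinsics'])
    d=np.array([(u-K[0,2])/K[0,0],(v-K[1,2])/K[1,1]]);s=d.copy()
    for _ in range(20): s=d/(1+c['k1']*(s@s))
    return T[:3,3],T[:3,:3]@np.array([s[0],s[1],1])
def onz(n,u,v,z):
    o,d=ray(n,u,v);return o+d*(z-o[2])/d[2]
def proj(n,p):
    c=viewer.camera_info(n);K=np.array(c['intrinsics']);T=np.array(c['extrinsics'])
    q=T[:3,:3].T@(np.array(p)-T[:3,3]);s=q[:2]/q[2];s=s*(1+c['k1']*(s@s))
    return K[:2,:2]@s+K[:2,2]
E
python3 - <<'E'
from h import *
a=snap('scene','s0.png');b=snap('top','t0.png')
for n in('scene','top'):
    print(np.round(viewer.camera_info(n)['extrinsics'],3).tolist(),viewer.camera_info(n)['intrinsics'])
print(telemetry.get_obs())
E
```

```text
[[0.515, -0.424, 0.745, -0.814], [-0.857, -0.256, 0.447, -0.858], [0.002, -0.869, -0.495, 1.017], [0.0, 0.0, 0.0, 1.0]] [[489.60743266   0.         254.83968901]
 [  0.         489.60743266 186.3961027 ]
 [  0.           0.           1.        ]]
[[0.017, -0.998, 0.063, 0.451], [-1.0, -0.018, -0.013, -0.073], [0.014, -0.062, -0.998, 1.465], [0.0, 0.0, 0.0, 1.0]] [[425.63654911   0.         263.83922753]
 [  0.         425.63654911 194.84694125]
 [  0.           0.           1.        ]]
{'clock': 0.1, 'joint_pos': array([ 8.55490525e+01,  2.05875093e+01,  6.40669538e-01, -1.70589572e-02,
       -7.01358853e+01, -1.65081976e+01]), 'qvel': array([-0.02645218, -0.11525354,  0.13089378,  0.02307209,  0.01373786,
        0.01504115]), 'tau': array([-1.08256121e-03, -5.84162378e+01,  2.93748379e+01,  7.01537713e+00,
        1.01253827e-02, -5.06592801e-05]), 'tool_pos': array([0.24129561, 0.62989328, 0.19192904]), 'orientation': array([ 1.79916128e+02, -8.13217977e-03, -2.09649472e+01]), 'force': array([ 0.16578256,  0.22053269, -0.2197411 ]), 'moment': array([ 0.00722773,  0.03751145, -0.00323997]), 'gripper_force': 0.0, 'opening': 0.08768957274002744}
```

View pics/s0.png

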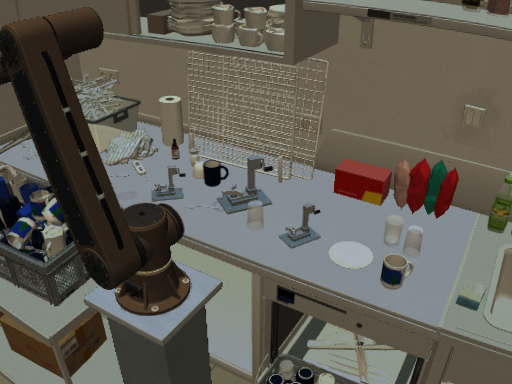

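View pics/t0.png

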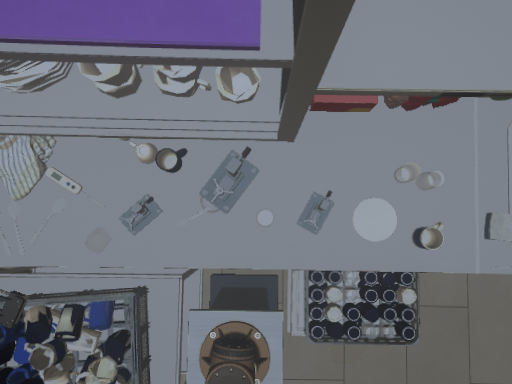

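The scene view shows three openers. The big one is at about (243,195) in scene and (229,182) in top. The mug is at (213,173), the tumbler at (256,215) and the saucer at (351,255). I'll zoom in on the big one.

```bash
python3 - <<'E'
from h import *
a=cv2.imread('pics/t0.png')[135:235,150:290];b=cv2.imread('pics/s0.png')[140:240,180:320]
cv2.imwrite('pics/c0.png',np.vstack([cv2.resize(x,None,fx=5.6,fy=5.6,interpolation=cv2.INTER_CUBIC)[:300*2] [:560] if 0 else cv2.resize(x,(420,300),interpolation=cv2.INTER_CUBIC) for x in (a,b)]))
cv2.imwrite('pics/c1.png',cv2.resize(cv2.imread('pics/t0.png')[140:220,190:270],(600,600),interpolation=cv2.INTER_CUBIC))
for p in [(229,152),(258,183),(228,212),(200,180)]: print(onz('top',*p,.012)[:2])
E
```

```text
[0.68732534 0.03099916]
[ 0.58233503 -0.07054103]
[0.48127119 0.02981322]
[0.58888047 0.12775873]
```

View pics/c0.png

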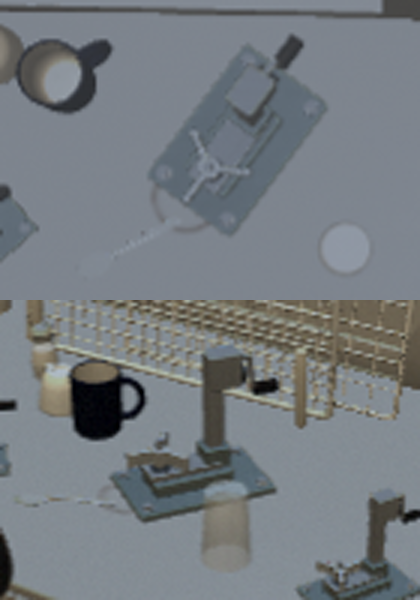

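View pics/c1.png

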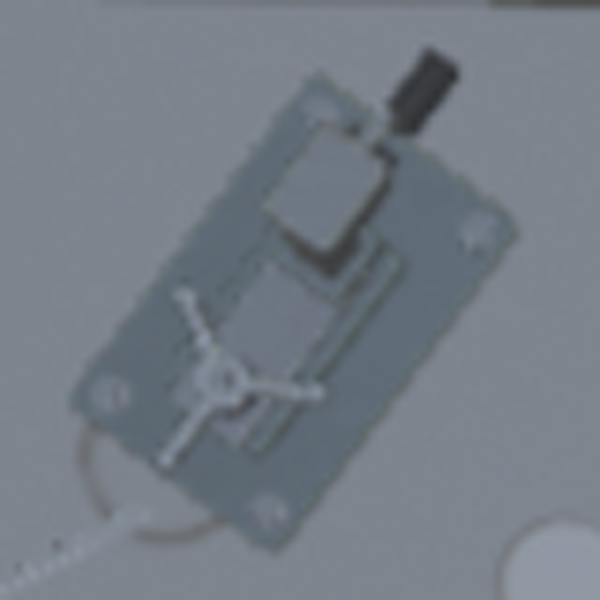

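Crop view: the nut hub is at about crop (222,377), which is top pixel (219.6,190.3). The wing ends are at crop (185,293), (320,391) and (167,462). The teaspoon handle lies front left and the tumbler front right.

```bash
python3 - <<'E'
from h import *
f=lambda X,Y,z: onz('top',190+(X-3.5)/7.5,140+(Y-3.5)/7.5,z)[:2]
C=[f(*p,.012) for p in [(317,72),(518,233),(277,552),(75,408)]]
print(np.round(C,3).tolist(),[np.linalg.norm(C[i]-C[i-1]).round(3) for i in range(4)])
ax=(C[0]+C[1])/2-(C[2]+C[3])/2; ax/=np.linalg.norm(ax); m=(C[2]+C[3])/2
print('axis yaw',np.degrees(np.arctan2(ax[1],ax[0])),'nut from foot',m+.05*ax)
h=f(222,377,.068);print('hub',h)
for p in [(185,293),(320,391),(167,462)]:
    d=f(*p,.071)-f(222,377,.071);print(np.linalg.norm(d),np.degrees(np.arctan2(d[1],d[0])))
print('tumbler',onz('top',265,217,.09),'mug',onz('top',167,159,.09))
print('spoon',onz('top',182,224,.005),onz('top',212,208,.005))
im=cv2.imread('pics/t0.png')
E
```

```text
[[0.697, 0.022], [0.625, -0.072], [0.477, 0.035], [0.541, 0.128]] [np.float64(0.189), np.float64(0.118), np.float64(0.182), np.float64(0.113)]
axis yaw -35.043294155356605 nut from foot [0.55017642 0.05279882]
hub [0.55244648 0.05659293]
0.04031462052909342 24.972657239006065
0.04321843284052478 -97.10183785505814
0.04409490411018903 148.5141908267518
tumbler [ 0.46560695 -0.09523705  0.09      ] mug [0.6475756  0.22498569 0.09      ]
spoon [0.43789926 0.18569365 0.005     ] [0.49414837 0.08526024 0.005     ]
```

```bash
cat >> h.py <<'E'
from scipy.spatial.transform import Rotation as R
N=np.array([.551,.055]); 
def loc2w(X,Y): # X' away from column, Y' ccw tangent
    u=lambda a:np.array([np.cos(np.radians(a)),np.sin(np.radians(a))])
    return N+X*u(145)+Y*u(235)
def rel(p,yaw=-35):
    o=telemetry.get_obs();r0=R.from_euler('xyz',o['orientation'],degrees=True)
    t=r0.inv().apply(np.array(p)-o['tool_pos']);w=(r0.inv()*R.from_euler('xyz',[180,0,yaw],degrees=True)).as_rotvec()
    return np.round(np.r_[t,w],4).tolist()
def centre(a,r=.034,gap=0): # block centre (X',Y') pushing wing at offset a deg
    t=np.radians(a);e=np.array([np.cos(t),np.sin(t)]);n=np.array([-e[1],e[0]])
    return r*e+(.0035+gap)*n-np.array([.0095*np.clip(a/20,-1,1),-.021])
E
python3 - <<'E'
from h import *
c=centre(0,gap=.012);p=loc2w(*c);print(p)
print(rel([*p,.26]))
for a in range(80,-76,-15): print(a,np.round(centre(a)*1000,1), np.round(loc2w(*centre(a)),3))
E
```

```text
[0.50221329 0.04460255]
[0.4531, 0.4533, -0.0673, 0.0014, -0.0003, 0.245]
80 [-7.  55.1] [0.525 0.006]
65 [ 1.7 53.3] [0.519 0.012]
50 [ 9.7 49.3] [0.515 0.02 ]
35 [16.3 43.4] [0.513 0.029]
20 [21.3 35.9] [0.513 0.038]
5 [31.2 27.4] [0.51 0.05]
-10 [38.8 18.5] [0.509 0.062]
-25 [41.8  9.8] [0.511 0.071]
-40 [37.8  1.8] [0.519 0.075]
-55 [31.9 -4.8] [0.528 0.077]
-70 [24.4 -9.8] [0.537 0.077]
```

>>> carry_out(
  rows=[
    [0, 0, -0.06, 0, 0, 0],
    [0, 0, -0.07, 0, 0, 0],
  ],
  grip=-1,
)

```text
clock: 0.35
tool_pos: [0.2423, 0.632, 0.2672]
orientation: [-179.6, 0.0, -20.9]
force: [0.4, 0.2, -0.4]
opening: 0.0731
gripper_force: 0.0
```

>>> carry_out(
  rows=[
    [0.03, 0.03, 0, 0, 0, 0.03],
    [0.06, 0.06, 0, 0, 0, 0.06],
    [0.1, 0.1, 0, 0, 0, 0.09],
    [0.14, 0.14, 0, 0, 0, 0.12],
    [0.18, 0.18, 0, 0, 0, 0.15],
    [0.22, 0.22, 0, 0, 0, 0.18],
    [0.26, 0.26, 0, 0, 0, 0.21],
    [0.3, 0.3, 0, 0, 0, 0.245],
  ],
)

```text
clock: 1.35
tool_pos: [0.4145, 0.2411, 0.2627]
orientation: [-180.0, 0.0, -35.0]
force: [1.0, 0.8, 0.4]
opening: 0.0007
gripper_force: 0.0
```

```bash
python3 - <<'E'
from h import *
print(telemetry.get_obs()['opening'],rel([.5022,.0446,.26]))
E
```

```text
0.0006844703826735063 [0.1846, 0.1105, 0.0026, -0.0003, 0.0001, -0.0006]
```

>>> carry_out(
  rows=[
    [0.045, 0.027, 0, 0, 0, 0],
    [0.09, 0.054, 0, 0, 0, 0],
    [0.13, 0.08, 0, 0, 0, 0],
    [0.165, 0.1, 0.0, 0, 0, 0],
    [0.185, 0.11, 0.04, 0, 0, 0],
    [0.185, 0.11, 0.09, 0, 0, 0],
    [0.185, 0.11, 0.14, 0, 0, 0],
    [0.185, 0.11, 0.14, 0, 0, 0],
  ],
)

```text
clock: 2.35
tool_pos: [0.4999, 0.0453, 0.1196]
orientation: [179.6, 0.2, -35.0]
force: [-0.1, 0.5, 0.8]
opening: -0.0001
gripper_force: 0.0
```

```bash
python3 - <<'E'
from h import *
a=snap('top','t1.png')[145:225,180:260];b=snap('scene','s1.png')[140:220,200:300]
cv2.imwrite('pics/c2.png',np.hstack([cv2.resize(a,(400,400),interpolation=cv2.INTER_CUBIC),cv2.resize(b[:,:80],(400,400),interpolation=cv2.INTER_CUBIC)])[:,:,::-1])
print(rel([.5022,.0446,.05]))
E
```

```text
[0.0001, 0.0025, 0.074, 0.0001, -0.0008, 0.0007]
```

View pics/c2.png

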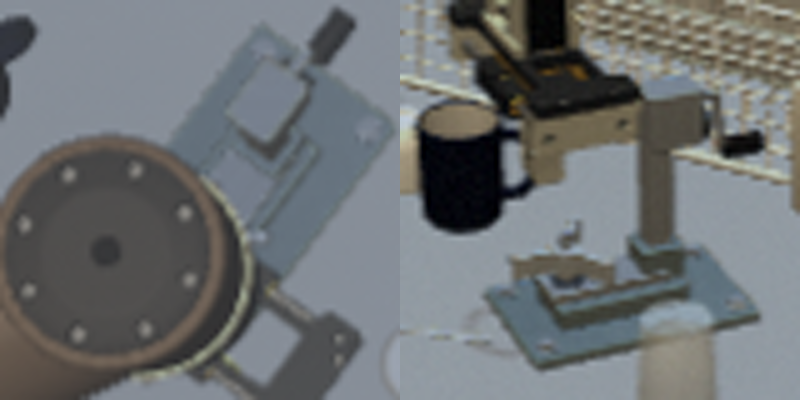

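Top view is blocked by the wrist. The scene view shows the shut fingertips above the wings, well clear of the column and mug. Lowering.

>>> carry_out(
  rows=[
    [0, 0.0025, 0.03, 0, 0, 0],
    [0, 0.0025, 0.055, 0, 0, 0],
    [0, 0.0025, 0.069, 0, 0, 0],
    [0, 0.0025, 0.069, 0, 0, 0],
  ],
)

```text
clock: 2.95
tool_pos: [0.5019, 0.0449, 0.0545]
orientation: [-180.0, -0.0, -35.0]
force: [0.5, 0.6, 0.5]
opening: 0.0002
gripper_force: 0.0
```

```bash
cat >> h.py <<'E'
def arc(A,z=.05,**k): # tool-frame shifts (mm) from the present to block centres for offsets A
    for a in A: print(a,np.round(np.array(rel([*loc2w(*centre(a,**k)),z])[:3])*1000).tolist())
E
python3 - <<'E'
from h import *
arc([5,0,-10,-20,-30,-40,-50,-60,-65])
E
```

```text
5 [3.0, -9.0, 4.0]
0 [0.0, -12.0, 4.0]
-10 [-4.0, -18.0, 4.0]
-20 [-8.0, -24.0, 4.0]
-30 [-6.0, -29.0, 4.0]
-40 [-3.0, -35.0, 4.0]
-50 [0.0, -39.0, 4.0]
-60 [5.0, -43.0, 4.0]
-65 [7.0, -45.0, 4.0]
```

>>> carry_out(
  rows=[
    [0, -0.006, 0.003, 0, 0, 0],
    [0, -0.012, 0.003, 0, 0, 0],
    [-0.004, -0.018, 0.003, 0, 0, 0],
    [-0.007, -0.024, 0.003, 0, 0, 0],
    [-0.006, -0.029, 0.003, 0, 0, 0],
    [-0.003, -0.035, 0.003, 0, 0, 0],
    [0, -0.039, 0.003, 0, 0, 0],
    [0.005, -0.043, 0.003, 0, 0, 0],
  ],
)

```text
clock: 3.95
tool_pos: [0.5305, 0.077, 0.0507]
orientation: [180.0, 0.0, -35.0]
force: [0.1, -0.2, -0.3]
opening: 0.0006
gripper_force: 0.0
```

```bash
python3 - <<'E'
from h import *
b=snap('scene','s2.png')[150:220,210:280]
cv2.imwrite('pics/c3.png',cv2.resize(b,(560,560),interpolation=cv2.INTER_CUBIC)[:,:,::-1])
arc([-60,-65,-70]);print(telemetry.get_obs()['force'])
# hop plan
for a,g,z in [(-60,.012,.05),(-60,.012,.085),(60,.012,.085),(60,.012,.05)]: arc([a],z=z,gap=g)
E
```

```text
-60 [-1.0, 0.0, 1.0]
-65 [2.0, -2.0, 1.0]
-70 [4.0, -3.0, 1.0]
[ 2.24941407 -0.30240858  0.94616629]
-60 [-11.0, 6.0, 1.0]
-60 [-11.0, 6.0, -34.0]
60 [35.0, 65.0, -34.0]
60 [35.0, 65.0, 1.0]
```

View pics/c3.png

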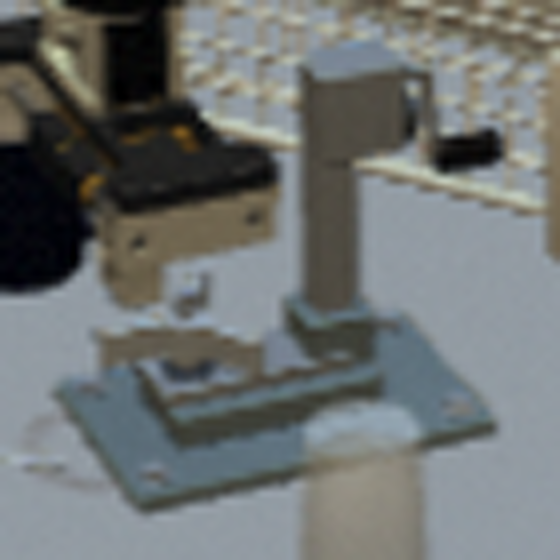

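```bash
python3 - <<'E'
from h import *
t=telemetry.get_obs()['tool_pos']
q=lambda p:np.round((proj('scene',p)-[210,150])*8).tolist()
print('tip',q(t),'hub',q([*N,.05]),'stud',q([*N,.082]))
for w in(26,-94,146,86,-34,206):
    d=np.array([np.cos(np.radians(w)),np.sin(np.radians(w))]); print(w,[q([*(N+.046*d),z]) for z in(.05,.07)])
E
```

```text
tip [132.0, 353.0] hub [193.0, 348.0] stud [191.0, 291.0]
26 [[204.0, 301.0], [203.0, 266.0]]
-94 [[269.0, 376.0], [268.0, 340.0]]
146 [[105.0, 368.0], [103.0, 333.0]]
86 [[118.0, 321.0], [117.0, 285.0]]
-34 [[279.0, 328.0], [279.0, 293.0]]
206 [[181.0, 397.0], [180.0, 361.0]]
```

```bash
python3 - <<'E'
import cv2,numpy as np
f=lambda n:cv2.resize(cv2.imread(n)[172:212,215:255],(400,400),interpolation=cv2.INTER_CUBIC)
cv2.imwrite('pics/c4.png',np.hstack([f('pics/s0.png'),f('pics/s2.png')]))
E
```

```text
(no output)
```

View pics/c4.png

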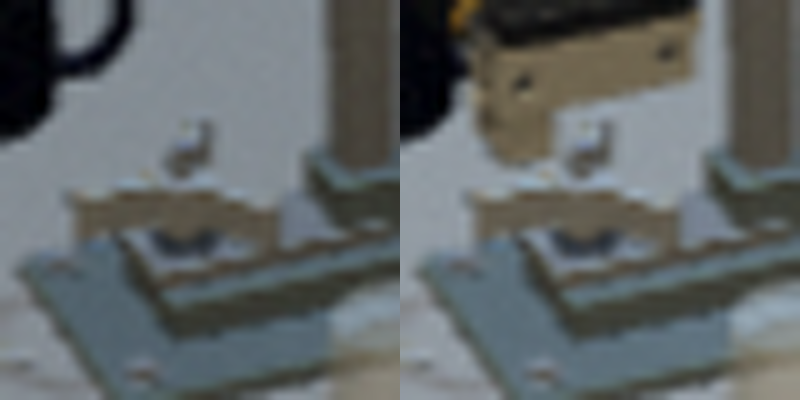

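The nut has not visibly turned: its wings are at the same pixels before and after. I'll diff the pictures to see where the finger really ends.

```bash
python3 - <<'E'
from h import *
q=lambda p:np.round(proj('scene',p),1).tolist()
print('pred tip s1',q([.4999,.0453,.1196]),'s2',q([.5305,.077,.0507]))
s0=cv2.imread('pics/s0.png').astype(int)
for n,c in(('s1',slice(218,238)),('s2',slice(218,238))):
    d=np.abs(cv2.imread(f'pics/{n}.png').astype(int)-s0).max(2)
    print(n)
    for r in range(168,200): print(r,''.join('#' if v>40 else '+' if v>14 else '.' for v in d[r,210:260]))
E
```

```text
pred tip s1 [228.4, 184.1] s2 [226.4, 194.2]
s1
168 ..............###+##############+.................
169 ..............+############+++.+++..+...........++
170 ...........++.++##+####++.+..++...++.........++++.
171 ...........++.####+####..+..+..+.++.+...........+.
172 ...........+..+###+####.+...++++++............+...
173 ............+++###+####.++.+.+++++++.........++.++
174 ............+..+##+####.+.+..+.+.+.++.........++++
175 ............+...#######.+.+.++++....+..........+..
176 ................++####..++.+....++.++..........+++
177 ......................+.+.+++....++.+........+++.+
178 ................++....+++...+.++...............+++
179 ..................+..++.+++..++.++.++.............
180 ............++.+....++..++.....+....+.........+++.
181 ............++.....++..+++.+.+++++.++.........++..
182 .............+.++.+++++.+++++..++++.++...........+
183 ..........+.+++.+++..+++++.++...+.+.+.........++++
184 ..........++.+...+++....+..+.+.+...+............+.
185 .........++++++.+++++.+++...++...+.+++.........++.
186 ......++..+.+...+..++......++++.++.+.........++.++
187 +..
[... 1770 characters left out ...]
++..######+......++...+++............+++
188 +..+++++.+++++.+++..+.....+++++++++.............+.
189 +++++++.++++++++++.+++..++++++.+++................
190 ++++++.++.+++++..+++.++++++.+++++++...............
191 .+..+++++++.++++...........+++++++................
192 ++++...+++++...................+................+.
193 +++++.+...++......................................
194 +++.++++.+++.........................+...........+
195 ++.+..+.++.+......++...............++..........+..
196 +++++.....++.......+..............................
197 +++.+....+..................+.....................
198 ++.+.++.................+..........+..............
199 .++++....+.....................+..................
```

```bash
python3 - <<'E'
from h import *
for z in(.2,.3,.4,.5): print(z,proj('top',[.4999,.0453,z]).round(1))
print(telemetry.get_obs()['joint_pos'].round(2))
b=cv2.imread('pics/s1.png')[130:190,200:260]
cv2.imwrite('pics/c5.png',cv2.resize(b,(600,600),interpolation=cv2.INTER_CUBIC))
print(b[44:58,24:36,0])
E
```

```text
0.2 [218.5 204.2]
0.3 [215.1 202.7]
0.4 [211.1 201. ]
0.5 [206.2 198.9]
[ 2.920e+01  1.560e+01 -2.733e+01  2.000e-02 -4.706e+01  2.580e+01]
[[144  88  64  72  74  75  76  77  90 144 162 161]
 [134  68  53  74  75  77  78  81 101 146 163 162]
 [ 83  33  36  72  85  86  90 106 141 159 163 161]
 [ 22  22  72 119 142 156 162 163 163 162 162 161]
 [ 24  72 142 162 163 162 160 161 162 161 160 162]
 [ 86 139 161 159 162 161 161 161 162 163 162 161]
 [162 162 161 161 161 162 163 162 161 161 162 161]
 [161 159 162 159 161 161 161 162 161 162 162 163]
 [159 162 161 160 163 162 162 162 163 161 162 164]
 [162 160 163 162 161 160 161 162 162 162 167 165]
 [161 161 160 162 162 163 162 160 162 139 155 118]
 [162 161 161 162 161 161 161 161 160 159 167 115]
 [161 161 162 161 161 161 162 159 147 151 131  93]
 [162 161 163 162 163 161 162 140 103  71  73  83]]
```

View pics/c5.png

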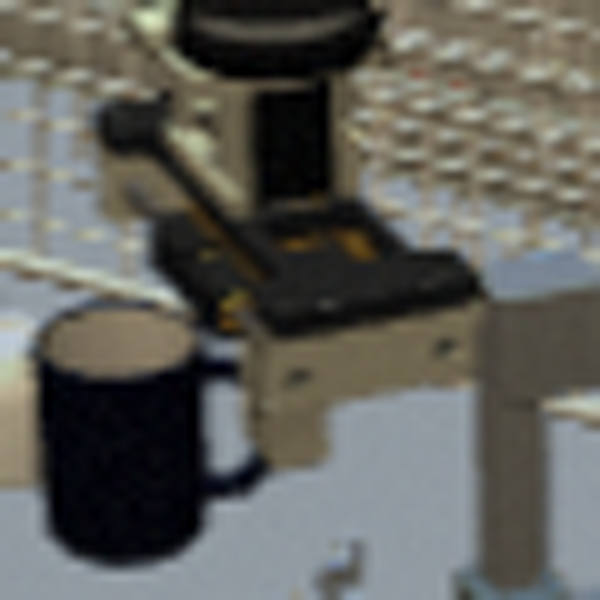

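```bash
python3 - <<'E'
from h import *
r=R.from_euler('xyz',[180,0,-35],degrees=True);t=np.array([.4999,.0453,.1196])
for n in('scene','top'):
  for p in [(0,0,0),(.0095,.008,0),(-.0095,.008,0),(.039,.0965,-.066),(-.039,.0965,-.066),(.039,-.0965,-.066),(-.039,-.0965,-.066),(0,0,-.066)]:
    print(n,p,proj(n,t+r.apply(p)).round(1))
E
```

```text
scene (0, 0, 0) [228.4 184.1]
scene (0.0095, 0.008, 0) [231.6 184.5]
scene (-0.0095, 0.008, 0) [226.8 185.6]
scene (0.039, 0.0965, -0.066) [248.1 177.9]
scene (-0.039, 0.0965, -0.066) [227.6 182.2]
scene (0.039, -0.0965, -0.066) [228.3 155.9]
scene (-0.039, -0.0965, -0.066) [209.2 159.6]
scene (0, 0, -0.066) [228.  168.4]
top (0, 0, 0) [220.8 205.3]
top (0.0095, 0.008, 0) [224.7 204.3]
top (-0.0095, 0.008, 0) [221.1 209.2]
top (0.039, 0.0965, -0.066) [252.6 212.8]
top (-0.039, 0.0965, -0.066) [237.2 233.9]
top (0.039, -0.0965, -0.066) [200.7 175.1]
top (-0.039, -0.0965, -0.066) [185.2 196. ]
top (0, 0, -0.066) [218.9 204.4]
```

The gripper appears about 30–35 mm higher in the scene view than its reading. It seems to have swept over the wings without touching them. I'll go back to the start side and lower in small steps beside the strap, watching the force.

>>> carry_out(
  rows=[
    [0, 0, -0.02, 0, 0, 0],
    [-0.003, 0.02, -0.02, 0, 0, 0],
    [-0.005, 0.043, -0.02, 0, 0, 0],
    [-0.005, 0.043, -0.01, 0, 0, 0],
    [-0.005, 0.043, 0, 0, 0, 0],
    [-0.005, 0.043, 0.005, 0, 0, 0],
    [-0.005, 0.043, 0.01, 0, 0, 0],
    [-0.005, 0.043, 0.01, 0, 0, 0],
  ],
)

```text
clock: 5.0
tool_pos: [0.5011, 0.0446, 0.0402]
orientation: [179.9, 0.0, -35.0]
force: [0.3, 0.6, -0.4]
opening: 0.0005
gripper_force: 0.0
```

```bash
python3 - <<'E'
from h import *
s=snap('scene','s3.png').astype(int)
t=telemetry.get_obs()['tool_pos'];print(t,telemetry.get_obs()['force'],proj('scene',t),proj('scene',t+[0,0,.03]))
d=np.abs(s[:,:,::-1]-cv2.imread('pics/s0.png').astype(int)).max(2)
for r in range(176,206): print(r,''.join('#' if v>40 else '+' if v>20 else '.' for v in d[r,210:260]))
cv2.imwrite('pics/c6.png',cv2.resize(s[160:210,205:255].astype('uint8'),(500,500),interpolation=cv2.INTER_CUBIC)[:,:,::-1])
E
```

```text
[0.50134524 0.04468898 0.04052933] [-0.01111998  0.64678351  0.46351393] [229.26813731 202.02161197] [229.07428178 195.26210278]
176 ..........+####..####################+............
177 ...........+#.++######################............
178 ............+..+######################............
179 .............#########################............
180 ..........############################+...........
181 ..........############################............
182 ..........+##########################+............
183 ...........+##########################............
184 ............+############+############............
185 ...............##########+############............
186 ...............##########+###########+............
187 ...............#######.+++#########+++............
188 ...............+######++++#########+..............
189 ...............+###+##++#######++.................
190 ...............+###########+......................
191 ...............++++++.............................
192 ..................................................
193 ....................+.............................
194 .....................++...........................
195 .................##+##............................
196 ...................+..............................
197 ..................................................
198 ..................................................
199 ..................................................
200 ..................................................
201 ..................................................
202 ..................................................
203 ..................................................
204 ............................................+.....
205 ..................................................
```

View pics/c6.png

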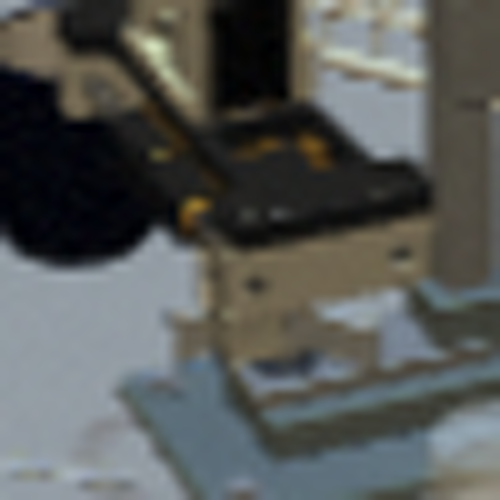

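The finger is now in front of the wing with its bottom at about px (228.5,196). That puts the tip about 30 mm above its reading. Going 18 mm lower still leaves it clear of the foot even if this offset were wrong.

>>> carry_out(
  rows=[
    [0, 0, 0.006, 0, 0, 0],
    [0, 0, 0.012, 0, 0, 0],
    [0, 0, 0.018, 0, 0, 0],
    [0, 0, 0.018, 0, 0, 0],
  ],
)

```text
clock: 5.55
tool_pos: [0.5009, 0.0444, 0.0221]
orientation: [179.9, 0.0, -35.0]
force: [-0.1, -0.5, -0.7]
opening: 0.0005
gripper_force: 0.0
```

>>> carry_out(
  rows=[
    [0, -0.004, 0, 0, 0, 0],
    [0, -0.008, 0, 0, 0, 0],
    [0, -0.012, 0, 0, 0, 0],
    [-0.002, -0.016, 0, 0, 0, 0],
    [-0.002, -0.02, 0, 0, 0, 0],
    [-0.002, -0.024, 0, 0, 0, 0],
    [-0.002, -0.028, 0, 0, 0, 0],
    [-0.002, -0.032, 0, 0, 0, 0],
  ],
)

```text
clock: 6.55
tool_pos: [0.5177, 0.0717, 0.0225]
orientation: [179.9, 0.0, -35.0]
force: [-1.5, -3.9, -0.4]
opening: 0.0007
gripper_force: 1.3
```

```bash
python3 - <<'E'
from h import *
s=snap('scene','s4.png')
o=telemetry.get_obs();t=o['tool_pos'];print(t,o['force'],proj('scene',t+[0,0,.03]))
f=lambda s:cv2.resize(s[175:210,215:250],(400,400),interpolation=cv2.INTER_CUBIC)
cv2.imwrite('pics/c7.png',np.hstack([f(cv2.imread('pics/s0.png')),f(s[:,:,::-1])]))
E
```

```text
[0.51826148 0.07217279 0.02259632] [-0.44190415 -2.44921045  0.10940737] [225.6796361  195.45775702]
```

View pics/c7.png

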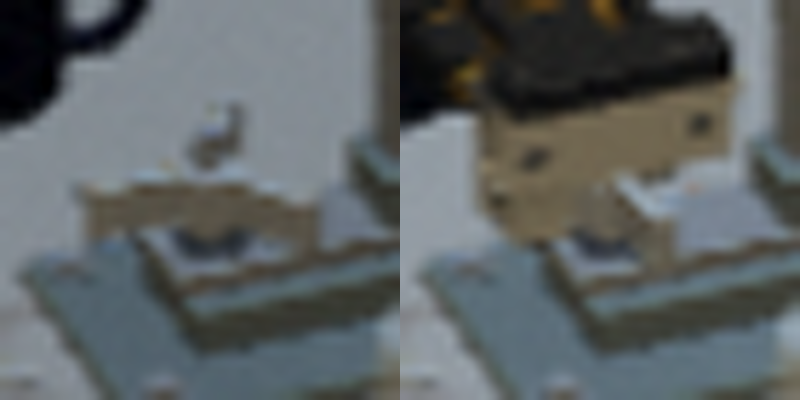

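Contact: the nut is turning at about 2.5 N. Next I'll work out the wing angle and the finger thickness.

```bash
cat >> h.py <<'E'
def w2loc(p):
    d=np.array(p)[:2]-N;u=lambda a:np.array([np.cos(np.radians(a)),np.sin(np.radians(a))])
    return np.array([d@u(145),d@u(235)])
E
python3 - <<'E'
from h import *
print(w2loc([.51826,.07217])*1000)
for o in range(120,59,-10):
    w=np.radians(145+o); print(o,proj('scene',[*(N+.046*np.array([np.cos(w),np.sin(w)])),.070]).round(1))
E
```

```text
[36.66734534  4.71405193]
120 [243.4 192.6]
110 [242.  193.4]
100 [240.4 194.1]
90 [238.5 194.6]
80 [236.5 195. ]
70 [234.4 195.1]
60 [232.2 195.1]
```

```bash
sed -i 's/-\.021\]/-.017]/' h.py; python3 - <<'E'
from h import *
arc([-35,-45,-55,-65,-72],z=.022)
print('hop')
for a,g,z in [(-65,.014,.022),(-65,.014,.062),(62,.012,.062),(62,.012,.022)]: arc([a],z=z,gap=g)
E
```

```text
-35 [-3.0, -4.0, 1.0]
-45 [1.0, -9.0, 1.0]
-55 [5.0, -14.0, 1.0]
-65 [10.0, -17.0, 1.0]
-72 [13.0, -19.0, 1.0]
hop
-65 [-3.0, -11.0, 1.0]
-65 [-3.0, -11.0, -39.0]
62 [44.0, 50.0, -39.0]
62 [44.0, 50.0, 1.0]
```

>>> carry_out(
  rows=[
    [-0.003, -0.004, 0, 0, 0, 0],
    [-0.001, -0.007, 0, 0, 0, 0],
    [0.001, -0.009, 0, 0, 0, 0],
    [0.003, -0.012, 0, 0, 0, 0],
    [0.005, -0.014, 0, 0, 0, 0],
    [0.008, -0.016, 0, 0, 0, 0],
    [0.01, -0.017, 0, 0, 0, 0],
    [0.013, -0.019, 0, 0, 0, 0],
  ],
)

```text
clock: 7.6
tool_pos: [0.5376, 0.08, 0.0224]
orientation: [179.9, 0.2, -35.1]
force: [-18.5, 9.1, 10.7]
opening: 0.0003
gripper_force: 10.2
```

```bash
python3 - <<'E'
from h import *
o=telemetry.get_obs();print(w2loc(o['tool_pos'])*1000,o['force'])
e=lambda X,Y,z: print((np.array(rel([*loc2w(X/1e3,Y/1e3),z])[:3])*1000).round())
e(36,0,.022);e(36,0,.075);e(-5,57,.075);e(-5,57,.022)
E
```

```text
[ 25.35951549 -12.76790499] [-18.49225292   9.1012701   10.65494433]
[-11.  13.   0.]
[-11.  13. -53.]
[ 30.  70. -53.]
[30. 70.  0.]
```

A 23 N sideways force, directed away from the column: the finger is pressing on the hub or the strap end. Backing off and lifting.

>>> carry_out(
  rows=[
    [-0.005, 0.002, 0, 0, 0, 0],
    [-0.011, 0.01, 0, 0, 0, 0],
    [-0.011, 0.013, -0.002, 0, 0, 0],
    [-0.011, 0.013, -0.025, 0, 0, 0],
    [-0.011, 0.013, -0.053, 0, 0, 0],
    [0.005, 0.035, -0.06, 0, 0, 0],
    [0.02, 0.055, -0.06, 0, 0, 0],
    [0.03, 0.07, -0.06, 0, 0, 0],
  ],
)

```text
clock: 8.6
tool_pos: [0.5243, 0.0045, 0.0832]
orientation: [-180.0, -0.0, -35.0]
force: [0.4, 0.7, 0.7]
opening: 0.0005
gripper_force: 0.0
```

```bash
python3 - <<'E'
from h import *
s=snap('scene','s5.png')
o=telemetry.get_obs();t=o['tool_pos'];print(t,w2loc(t)*1000,o['force'],proj('scene',t),proj('scene',t+[0,0,.03]))
cv2.imwrite('pics/c8.png',cv2.resize(s[155:215,210:270],(600,600),interpolation=cv2.INTER_CUBIC)[:,:,::-1])
for off in (-66,-60,-54):
  for k in(0,120,240):
    w=np.radians(145+off+k);print(off,k,((proj('scene',[*(N+.046*np.array([np.cos(w),np.sin(w)])),.069])-[210,155])*10).round())
E
```

```text
[0.52368086 0.0031316  0.08291916] [-7.3719625 58.1577246] [-0.37373258 -1.11308166  0.43456651] [241.46748056 192.76346618] [241.37306928 185.8392715 ]
-66 0 [156. 304.]
-66 120 [210. 402.]
-66 240 [353. 325.]
-60 0 [147. 308.]
-60 120 [223. 403.]
-60 240 [349. 319.]
-54 0 [140. 313.]
-54 120 [235. 404.]
-54 240 [344. 314.]
```

View pics/c8.png

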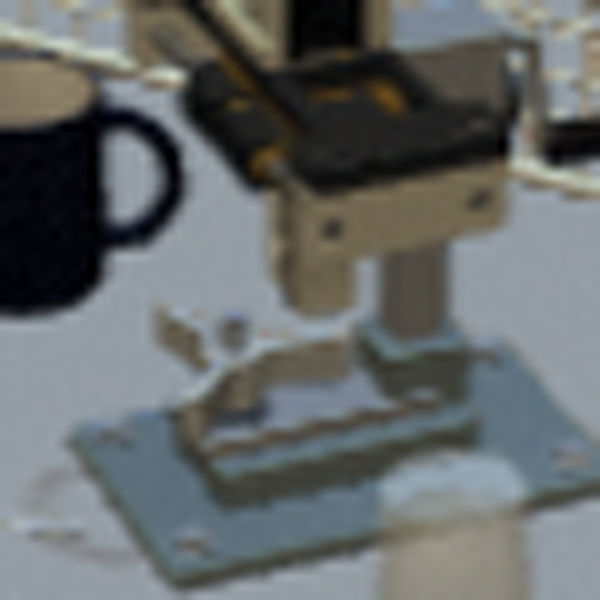

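The three wings are clearly visible at crop (160,315), (190,403) and (350,335). The nut has turned about 75° and the next wing is at offset ≈47°. The finger bottom at (320,315) confirms a tip offset of +30 mm. The 23 N came from wedging against the hub, so I'll push at a larger radius and end strokes at about −58°.

```bash
sed -i 's/r=.034/r=.038/; s/\.0095\*np.clip/.012*np.clip/' h.py; python3 - <<'E'
from h import *
arc([50],z=.083,gap=.012)
for a in range(50,-61,-10): print(a,(centre(a)*1000).round(1))
E
```

```text
50 [-8.0, -2.0, -0.0]
50 [ 9.7 48.4]
40 [14.9 44.1]
30 [19.2 39. ]
20 [22.5 33.3]
10 [30.8 27. ]
0 [38.  20.5]
-10 [44.  13.8]
-20 [48.9  7.3]
-30 [46.7  1. ]
-40 [43.4 -4.7]
-50 [39.1 -9.9]
-60 [ 34.  -14.2]
```

>>> carry_out(
  rows=[
    [-0.008, -0.002, 0.02, 0, 0, 0],
    [-0.008, -0.002, 0.045, 0, 0, 0],
    [-0.008, -0.002, 0.058, 0, 0, 0],
    [-0.008, -0.002, 0.062, 0, 0, 0],
    [-0.008, -0.002, 0.062, 0, 0, 0],
  ],
)

```text
clock: 9.28
tool_pos: [0.5189, 0.0118, 0.021]
orientation: [180.0, -0.0, -35.0]
force: [0.8, 0.2, 0.3]
opening: 0.0004
gripper_force: 0.0
```

>>> carry_out(
  rows=[
    [-0.005, -0.004, 0, 0, 0, 0],
    [-0.009, -0.008, 0, 0, 0, 0],
    [-0.012, -0.01, 0, 0, 0, 0],
    [-0.014, -0.012, 0, 0, 0, 0],
    [-0.017, -0.015, 0, 0, 0, 0],
    [-0.019, -0.017, 0, 0, 0, 0],
    [-0.021, -0.02, 0, 0, 0, 0],
    [-0.022, -0.023, 0, 0, 0, 0],
  ],
)

```text
clock: 10.28
tool_pos: [0.5132, 0.0432, 0.0206]
orientation: [180.0, 0.0, -35.0]
force: [-1.3, -1.8, 1.1]
opening: 0.0002
gripper_force: 0.9
```

```bash
python3 - <<'E'
from h import *
o=telemetry.get_obs();print(w2loc(o['tool_pos'])*1000,o['tool_pos'],o['force'])
E
```

```text
[24.16003315 31.31845881] [0.51324573 0.04320305 0.02059279] [-1.33550693 -1.83010283  1.06721807]
```

>>> carry_out(
  rows=[
    [-0.008, -0.006, 0, 0, 0, 0],
    [-0.015, -0.013, 0, 0, 0, 0],
    [-0.021, -0.019, 0, 0, 0, 0],
    [-0.025, -0.026, 0, 0, 0, 0],
    [-0.024, -0.032, 0, 0, 0, 0],
    [-0.021, -0.038, 0, 0, 0, 0],
    [-0.017, -0.043, 0, 0, 0, 0],
    [-0.012, -0.047, 0, 0, 0, 0],
  ],
)

```text
clock: 11.28
tool_pos: [0.5314, 0.0889, 0.0206]
orientation: [-180.0, 0.0, -35.0]
force: [-2.1, 1.1, -1.2]
opening: 0.0004
gripper_force: 1.1
```

```bash
python3 - <<'E'
from h import *
o=telemetry.get_obs();print(w2loc(o['tool_pos'])*1000,o['tool_pos'],o['force'])
e=lambda X,Y,z: print((np.array(rel([*loc2w(X/1e3,Y/1e3),z])[:3])*1000).round())
e(40,0,.02);e(40,0,.083);e(-4,57,.083);e(-4,57,.02)
E
```

```text
[ 35.47587413 -16.53294189] [0.53142277 0.08889112 0.02062494] [-2.05540517  1.10536761 -1.20636317]
[-4. 16.  1.]
[ -4.  16. -62.]
[ 40.  74. -62.]
[40. 74.  1.]
```

>>> carry_out(
  rows=[
    [-0.006, 0.008, 0, 0, 0, 0],
    [-0.006, 0.014, -0.01, 0, 0, 0],
    [-0.006, 0.014, -0.04, 0, 0, 0],
    [0, 0.018, -0.062, 0, 0, 0],
    [0.015, 0.04, -0.062, 0, 0, 0],
    [0.03, 0.06, -0.062, 0, 0, 0],
    [0.04, 0.074, -0.062, 0, 0, 0],
    [0.04, 0.074, -0.062, 0, 0, 0],
  ],
)

```text
clock: 12.28
tool_pos: [0.5211, 0.004, 0.0833]
orientation: [-180.0, -0.0, -35.1]
force: [0.4, 0.6, 0.1]
opening: 0.0008
gripper_force: 0.0
```

```bash
cat >> h.py <<'E'
def wings(fn):
    """fit the bright/brown wing pixels by eye aid: print predicted ends"""
E
python3 - <<'E'
from h import *
s=snap('scene','s6.png')
o=telemetry.get_obs();t=o['tool_pos'];print(w2loc(t)*1000,o['force'])
cv2.imwrite('pics/c9.png',cv2.resize(s[155:215,210:270],(600,600),interpolation=cv2.INTER_CUBIC)[:,:,::-1])
# compare with s5 near the nut
a=cv2.imread('pics/s5.png')[180:202,222:248].astype(int);b=s[180:202,222:248,::-1].astype(int)
d=np.abs(a-b).max(2)
for r in d: print(''.join('#' if v>40 else '+' if v>20 else '.' for v in r))
E
```

```text
[-4.57126458 58.3413252 ] [-0.23029841  0.77307377 -0.31127917]
..........................
..........................
..........................
..............++..........
...............++.........
....+.....................
...+#...........++.+..#...
.+#.###............+......
..##.+##.+....+.++..##....
..##+.....+....+##+...#+..
..####................#+..
...####..+++..............
......######.......++++...
.......+#+##.....+++++....
.......+.##+..............
......+####...............
......###++...............
.......##+................
........++#...............
..........................
..........................
..........................
```

I've already gone one picture over the viewing limit (11 of 10), so I'll use numbers only from here. The diff puts the next wing at about offset 60°. Continuing with stroke 3.

>>> carry_out(
  rows=[
    [0, 0, 0.025, 0, 0, 0],
    [0, 0, 0.05, 0, 0, 0],
    [0, 0, 0.062, 0, 0, 0],
    [0, 0, 0.063, 0, 0, 0],
    [-0.004, -0.003, 0.063, 0, 0, 0],
    [-0.008, -0.006, 0.063, 0, 0, 0],
    [-0.011, -0.008, 0.063, 0, 0, 0],
    [-0.014, -0.01, 0.063, 0, 0, 0],
  ],
)

```text
clock: 13.32
tool_pos: [0.5156, 0.0215, 0.0201]
orientation: [-180.0, -0.0, -35.0]
force: [0.7, -2.4, 0.9]
opening: 0.0005
gripper_force: 0.7
```

>>> carry_out(
  rows=[
    [-0.005, -0.004, 0, 0, 0, 0],
    [-0.01, -0.009, 0, 0, 0, 0],
    [-0.013, -0.015, 0, 0, 0, 0],
    [-0.019, -0.02, 0, 0, 0, 0],
    [-0.025, -0.026, 0, 0, 0, 0],
    [-0.03, -0.032, 0, 0, 0, 0],
    [-0.034, -0.036, 0, 0, 0, 0],
    [-0.037, -0.041, 0, 0, 0, 0],
  ],
)

```text
clock: 14.32
tool_pos: [0.5082, 0.0763, 0.0196]
orientation: [180.0, 0.0, -35.0]
force: [0.3, -1.7, -0.9]
opening: 0.0001
gripper_force: 0.9
```

```bash
python3 - <<'E'
from h import *
o=telemetry.get_obs();print(w2loc(o['tool_pos'])*1000,o['tool_pos'],o['force'])
arc([-20,-30,-40,-50,-58],z=.02)
E
```

```text
[47.22797672  7.10767883] [0.50823631 0.07626658 0.01961969] [ 0.25250851 -1.66459082 -0.85564571]
-20 [-2.0, 0.0, -0.0]
-30 [1.0, -6.0, -0.0]
-40 [4.0, -12.0, -0.0]
-50 [8.0, -17.0, -0.0]
-58 [12.0, -20.0, -0.0]
```

Finish the stroke, then do the hop.

>>> carry_out(
  rows=[
    [0, -0.004, 0, 0, 0, 0],
    [0.001, -0.008, 0, 0, 0, 0],
    [0.003, -0.011, 0, 0, 0, 0],
    [0.005, -0.014, 0, 0, 0, 0],
    [0.007, -0.017, 0, 0, 0, 0],
    [0.01, -0.02, 0, 0, 0, 0],
    [0.012, -0.022, 0, 0, 0, 0],
    [0.012, -0.022, 0, 0, 0, 0],
  ],
)

```text
clock: 15.32
tool_pos: [0.5316, 0.0872, 0.0198]
orientation: [-180.0, -0.0, -35.0]
force: [-1.1, -0.3, 0.1]
opening: 0.0003
gripper_force: 0.4
```

>>> carry_out(
  rows=[
    [-0.006, 0.008, 0, 0, 0, 0],
    [-0.006, 0.014, -0.01, 0, 0, 0],
    [-0.006, 0.014, -0.04, 0, 0, 0],
    [0, 0.018, -0.062, 0, 0, 0],
    [0.015, 0.04, -0.062, 0, 0, 0],
    [0.03, 0.06, -0.062, 0, 0, 0],
    [0.039, 0.073, -0.062, 0, 0, 0],
    [0.039, 0.073, -0.062, 0, 0, 0],
  ],
)

```text
clock: 16.32
tool_pos: [0.5212, 0.0042, 0.0823]
orientation: [-180.0, -0.0, -35.1]
force: [-0.8, 0.1, -0.8]
opening: 0.0005
gripper_force: 0.0
```

```bash
python3 - <<'E'
from h import *
s=snap('scene','s7.png')
o=telemetry.get_obs();t=o['tool_pos'];print(t,w2loc(t)*1000,o['force'])
a=cv2.imread('pics/s6.png')[180:202,222:248].astype(int);b=s[180:202,222:248,::-1].astype(int)
for r in np.abs(a-b).max(2): print(''.join('#' if v>40 else '+' if v>20 else '.' for v in r))
E
```

```text
[0.5213371  0.00474673 0.08214287] [-4.5256692  58.17900945] [-0.01419681  0.91066661 -0.2310422 ]
..........................
..........................
..........................
..........................
..........................
..........................
..........................
.................++.......
....+#..+.......++..++....
.......++......+##........
..........++..............
..+.....++..+#+.......+...
.....++............+......
......++.........++.......
..........+...............
.........#+...............
..........................
..........................
..........................
..........................
..........................
..........................
```

>>> carry_out(
  rows=[
    [0, 0, 0.025, 0, 0, 0],
    [0, 0, 0.05, 0, 0, 0],
    [0, 0, 0.062, 0, 0, 0],
    [0, 0, 0.063, 0, 0, 0],
    [-0.004, -0.003, 0.063, 0, 0, 0],
    [-0.008, -0.006, 0.063, 0, 0, 0],
    [-0.011, -0.008, 0.063, 0, 0, 0],
    [-0.014, -0.01, 0.063, 0, 0, 0],
  ],
)

```text
clock: 17.38
tool_pos: [0.5156, 0.0215, 0.0192]
orientation: [-180.0, -0.0, -35.0]
force: [0.3, -1.7, 0.4]
opening: 0.0004
gripper_force: 0.7
```

>>> carry_out(
  rows=[
    [-0.003, -0.002, 0, 0, 0, 0],
    [-0.005, -0.004, 0, 0, 0, 0],
    [-0.008, -0.007, 0, 0, 0, 0],
    [-0.01, -0.009, 0, 0, 0, 0],
    [-0.012, -0.012, 0, 0, 0, 0],
    [-0.012, -0.012, 0, 0, 0, 0],
  ],
)

```text
clock: 18.12
tool_pos: [0.5125, 0.0382, 0.0186]
orientation: [180.0, 0.0, -35.0]
force: [-0.4, -1.2, -0.3]
opening: 0.0003
gripper_force: 0.5
```

```bash
python3 - <<'E'
from h import *
o=telemetry.get_obs();print(w2loc(o['tool_pos'])*1000,o['tool_pos'],o['force'])
arc(range(25,-60,-6),z=.02)
E
```

```text
[21.94302784 35.82170366] [0.51247884 0.03824258 0.01863639] [-0.4170556  -1.2334061  -0.26501482]
25 [1.0, 0.0, -1.0]
19 [-1.0, -3.0, -1.0]
13 [-6.0, -7.0, -1.0]
7 [-11.0, -11.0, -1.0]
1 [-15.0, -15.0, -1.0]
-5 [-19.0, -19.0, -1.0]
-11 [-23.0, -23.0, -1.0]
-17 [-26.0, -27.0, -1.0]
-23 [-26.0, -30.0, -1.0]
-29 [-25.0, -34.0, -1.0]
-35 [-23.0, -38.0, -1.0]
-41 [-21.0, -41.0, -1.0]
-47 [-18.0, -44.0, -1.0]
-53 [-16.0, -47.0, -1.0]
-59 [-13.0, -50.0, -1.0]
```

>>> carry_out(
  rows=[
    [-0.002, -0.003, -0.001, 0, 0, 0],
    [-0.005, -0.005, -0.001, 0, 0, 0],
    [-0.005, -0.005, -0.001, 0, 0, 0],
  ],
)

```text
clock: 18.5
tool_pos: [0.5119, 0.0454, 0.02]
orientation: [-179.9, -0.0, -35.0]
force: [1.2, -1.0, 0.8]
opening: 0.0004
gripper_force: 0.3
```

>>> carry_out(
  rows=[
    [-0.003, -0.003, 0, 0, 0, 0],
    [-0.005, -0.005, 0, 0, 0, 0],
    [-0.005, -0.005, 0, 0, 0, 0],
  ],
)

```text
clock: 18.88
tool_pos: [0.5099, 0.0522, 0.0197]
orientation: [180.0, 0.0, -35.0]
force: [0.5, -0.6, 0.2]
opening: 0.0003
gripper_force: 0.0
```

>>> carry_out(
  rows=[
    [-0.003, -0.003, 0, 0, 0, 0],
    [-0.005, -0.005, 0, 0, 0, 0],
    [-0.005, -0.005, 0, 0, 0, 0],
  ],
)

```text
clock: 19.25
tool_pos: [0.5086, 0.0591, 0.0197]
orientation: [180.0, 0.0, -35.0]
force: [-0.1, 0.1, -1.1]
opening: 0.0001
gripper_force: 0.3
```

>>> carry_out(
  rows=[
    [-0.002, -0.003, 0, 0, 0, 0],
    [-0.004, -0.005, 0, 0, 0, 0],
    [-0.004, -0.005, 0, 0, 0, 0],
  ],
)

```text
clock: 19.62
tool_pos: [0.5085, 0.0655, 0.0198]
orientation: [-180.0, 0.0, -35.0]
force: [-0.4, -0.6, -0.6]
opening: 0.0004
gripper_force: 0.3
```

>>> carry_out(
  rows=[
    [-0.002, -0.003, 0, 0, 0, 0],
    [-0.003, -0.005, 0, 0, 0, 0],
    [-0.003, -0.005, 0, 0, 0, 0],
  ],
)

```text
clock: 20.0
tool_pos: [0.5088, 0.0712, 0.0197]
orientation: [180.0, 0.0, -35.0]
force: [-0.6, -1.4, -0.5]
opening: 0.0008
gripper_force: 0.7
```

>>> carry_out(
  rows=[
    [0, -0.002, 0, 0, 0, 0],
    [0, -0.004, 0, 0, 0, 0],
    [0, -0.004, 0, 0, 0, 0],
  ],
)

```text
clock: 20.38
tool_pos: [0.5113, 0.0745, 0.0197]
orientation: [-180.0, 0.0, -35.0]
force: [-0.6, -2.9, -0.4]
opening: 0.0004
gripper_force: 0.6
```

```bash
python3 - <<'E'
from h import *
o=telemetry.get_obs();print(w2loc(o['tool_pos'])*1000,o['force'])
arc(range(-17,-62,-4),z=.02)
E
```

```text
[43.71178818  6.84943979] [-0.6116626  -2.93229951 -0.37082093]
-17 [-4.0, 2.0, -0.0]
-21 [-5.0, -0.0, -0.0]
-25 [-4.0, -3.0, -0.0]
-29 [-3.0, -5.0, -0.0]
-33 [-2.0, -8.0, -0.0]
-37 [-1.0, -10.0, -0.0]
-41 [1.0, -12.0, -0.0]
-45 [2.0, -14.0, -0.0]
-49 [4.0, -16.0, -0.0]
-53 [6.0, -18.0, -0.0]
-57 [8.0, -20.0, -0.0]
-61 [10.0, -21.0, -0.0]
```

Entering the cautious zone (possible alternative stop).

>>> carry_out(
  rows=[
    [0.001, -0.002, 0, 0, 0, 0],
    [0.001, -0.003, 0, 0, 0, 0],
    [0.001, -0.003, 0, 0, 0, 0],
  ],
)

```text
clock: 20.75
tool_pos: [0.5137, 0.0763, 0.0197]
orientation: [-180.0, 0.0, -35.0]
force: [-1.4, -1.2, 0.5]
opening: 0.0005
gripper_force: 0.8
```

>>> carry_out(
  rows=[
    [0.001, -0.002, 0, 0, 0, 0],
    [0.001, -0.003, 0, 0, 0, 0],
    [0.001, -0.003, 0, 0, 0, 0],
  ],
)

```text
clock: 21.12
tool_pos: [0.5163, 0.0782, 0.0197]
orientation: [-180.0, -0.0, -35.0]
force: [-0.8, -1.6, 0.2]
opening: 0.0002
gripper_force: 0.8
```

>>> carry_out(
  rows=[
    [0.001, -0.002, 0, 0, 0, 0],
    [0.001, -0.003, 0, 0, 0, 0],
    [0.001, -0.003, 0, 0, 0, 0],
  ],
)

```text
clock: 21.5
tool_pos: [0.519, 0.08, 0.0198]
orientation: [-180.0, -0.0, -35.0]
force: [-0.7, -0.9, -1.6]
opening: 0.0007
gripper_force: 0.7
```

>>> carry_out(
  rows=[
    [0.001, -0.002, 0, 0, 0, 0],
    [0.001, -0.003, 0, 0, 0, 0],
    [0.001, -0.003, 0, 0, 0, 0],
  ],
)

```text
clock: 21.88
tool_pos: [0.5215, 0.082, 0.0198]
orientation: [-180.0, -0.0, -35.0]
force: [-0.9, -2.3, -1.5]
opening: 0.0001
gripper_force: 0.7
```

>>> carry_out(
  rows=[
    [0.001, -0.002, 0, 0, 0, 0],
    [0.002, -0.004, 0, 0, 0, 0],
    [0.002, -0.004, 0, 0, 0, 0],
  ],
)

```text
clock: 22.25
tool_pos: [0.5256, 0.0842, 0.0198]
orientation: [-180.0, -0.0, -35.0]
force: [-0.6, -1.1, -0.4]
opening: 0.0003
gripper_force: 0.6
```

>>> carry_out(
  rows=[
    [0.001, -0.002, 0, 0, 0, 0],
    [0.002, -0.004, 0, 0, 0, 0],
    [0.002, -0.004, 0, 0, 0, 0],
  ],
)

```text
clock: 22.62
tool_pos: [0.5295, 0.0863, 0.0198]
orientation: [-180.0, -0.0, -35.0]
force: [-1.5, -1.1, -0.3]
opening: 0.0006
gripper_force: 0.5
```

>>> carry_out(
  rows=[
    [0.001, -0.001, 0, 0, 0, 0],
    [0.002, -0.002, 0, 0, 0, 0],
    [0.002, -0.002, 0, 0, 0, 0],
  ],
)

```text
clock: 23.0
tool_pos: [0.5321, 0.0867, 0.0198]
orientation: [-180.0, -0.0, -35.0]
force: [-1.9, -0.2, -0.3]
opening: 0.0005
gripper_force: 0.6
```

>>> carry_out(
  rows=[
    [-0.006, 0.008, 0, 0, 0, 0],
    [-0.006, 0.014, -0.01, 0, 0, 0],
    [-0.006, 0.014, -0.04, 0, 0, 0],
    [0, 0.018, -0.062, 0, 0, 0],
    [0.015, 0.04, -0.062, 0, 0, 0],
    [0.03, 0.06, -0.062, 0, 0, 0],
    [0.039, 0.073, -0.062, 0, 0, 0],
    [0.039, 0.073, -0.062, 0, 0, 0],
  ],
)

```text
clock: 24.0
tool_pos: [0.5221, 0.0037, 0.0822]
orientation: [-180.0, -0.0, -35.1]
force: [0.2, 0.3, 0.2]
opening: 0.0005
gripper_force: 0.0
```

```bash
python3 - <<'E'
from h import *
s=snap('scene','s8.png')
o=telemetry.get_obs();t=o['tool_pos'];print(t,w2loc(t)*1000,o['force'])
a=cv2.imread('pics/s7.png')[180:202,222:248].astype(int);b=s[180:202,222:248,::-1].astype(int)
for r in np.abs(a-b).max(2): print(''.join('#' if v>40 else '+' if v>20 else '.' for v in r))
E
```

```text
[0.52220043 0.00417818 0.08211647] [-5.55897118 58.14954688] [-0.8736765   0.65625922  0.97180913]
..........................
.................#+.......
.......................+..
..........................
..........................
................+.........
................++........
..++......................
...+#+..+.......+.++.+....
......+#.........###..+...
........++..+.#+......+...
........+..#..........+...
....++...+..#.........+...
.....+.............++.....
...............+..........
..........................
............+.............
..........................
..........................
..........................
..........................
..........................
```

>>> carry_out(
  rows=[
    [0, 0, 0.025, 0, 0, 0],
    [0, 0, 0.05, 0, 0, 0],
    [0, 0, 0.062, 0, 0, 0],
    [0, 0, 0.062, 0, 0, 0],
    [-0.004, -0.003, 0.062, 0, 0, 0],
    [-0.008, -0.006, 0.062, 0, 0, 0],
    [-0.01, -0.007, 0.062, 0, 0, 0],
    [-0.01, -0.007, 0.062, 0, 0, 0],
  ],
)

```text
clock: 25.05
tool_pos: [0.518, 0.0162, 0.0201]
orientation: [-180.0, -0.0, -35.0]
force: [0.4, 0.7, 0.6]
opening: 0.0005
gripper_force: 0.0
```

```bash
python3 - <<'E'
from h import *
o=telemetry.get_obs();print(o['tool_pos'],w2loc(o['tool_pos'])*1000,o['force'])
arc(range(60,8,-4),z=.02)
E
```

```text
[0.5179576  0.0162304  0.02011583] [ 4.82942645 50.7105382 ] [0.41418331 0.67082981 0.55116435]
60 [1.0, 1.0, 0.0]
56 [-2.0, -0.0, 0.0]
52 [-4.0, -2.0, 0.0]
48 [-6.0, -3.0, 0.0]
44 [-8.0, -5.0, 0.0]
40 [-10.0, -7.0, 0.0]
36 [-12.0, -8.0, 0.0]
32 [-14.0, -11.0, 0.0]
28 [-15.0, -13.0, 0.0]
24 [-16.0, -15.0, 0.0]
20 [-18.0, -17.0, 0.0]
16 [-21.0, -20.0, 0.0]
12 [-24.0, -22.0, 0.0]
```

>>> carry_out(
  rows=[
    [-0.002, -0.001, 0, 0, 0, 0],
    [-0.003, -0.002, 0, 0, 0, 0],
    [-0.003, -0.002, 0, 0, 0, 0],
  ],
)

```text
clock: 25.42
tool_pos: [0.5166, 0.0193, 0.0198]
orientation: [180.0, 0.0, -35.0]
force: [0.6, -0.8, -0.2]
opening: 0.0005
gripper_force: 0.0
```

>>> carry_out(
  rows=[
    [-0.001, -0.001, 0, 0, 0, 0],
    [-0.002, -0.002, 0, 0, 0, 0],
    [-0.002, -0.002, 0, 0, 0, 0],
  ],
)

```text
clock: 25.8
tool_pos: [0.5158, 0.0219, 0.0197]
orientation: [180.0, 0.0, -35.0]
force: [-0.3, -1.9, 0.0]
opening: 0.0007
gripper_force: 0.6
```

>>> carry_out(
  rows=[
    [-0.001, -0.001, 0, 0, 0, 0],
    [-0.002, -0.002, 0, 0, 0, 0],
    [-0.002, -0.002, 0, 0, 0, 0],
  ],
)

```text
clock: 26.18
tool_pos: [0.5154, 0.0249, 0.0197]
orientation: [180.0, 0.0, -35.0]
force: [-0.4, -1.8, 0.9]
opening: 0.0003
gripper_force: 0.7
```

>>> carry_out(
  rows=[
    [-0.001, -0.001, 0, 0, 0, 0],
    [-0.002, -0.002, 0, 0, 0, 0],
    [-0.002, -0.002, 0, 0, 0, 0],
  ],
)

```text
clock: 26.55
tool_pos: [0.5151, 0.0278, 0.0198]
orientation: [-180.0, -0.0, -35.0]
force: [-0.6, -1.7, -0.3]
opening: 0.0004
gripper_force: 0.7
```

>>> carry_out(
  rows=[
    [-0.001, -0.001, 0, 0, 0, 0],
    [-0.002, -0.002, 0, 0, 0, 0],
    [-0.002, -0.002, 0, 0, 0, 0],
  ],
)

```text
clock: 26.92
tool_pos: [0.5146, 0.0305, 0.0198]
orientation: [-180.0, 0.0, -35.0]
force: [-0.5, -1.7, -0.4]
opening: -0.0
gripper_force: 0.7
```

>>> carry_out(
  rows=[
    [-0.001, -0.001, 0, 0, 0, 0],
    [-0.0015, -0.002, 0, 0, 0, 0],
    [-0.0015, -0.002, 0, 0, 0, 0],
  ],
)

```text
clock: 27.3
tool_pos: [0.5146, 0.033, 0.0198]
orientation: [-180.0, -0.0, -35.0]
force: [-0.7, -1.2, -0.2]
opening: 0.0002
gripper_force: 0.8
```

>>> carry_out(
  rows=[
    [-0.001, -0.001, 0, 0, 0, 0],
    [-0.0015, -0.002, 0, 0, 0, 0],
    [-0.0015, -0.002, 0, 0, 0, 0],
  ],
)

```text
clock: 27.68
tool_pos: [0.5144, 0.0355, 0.0198]
orientation: [-180.0, -0.0, -35.0]
force: [-1.3, -1.2, -0.6]
opening: 0.0008
gripper_force: 0.8
```

>>> carry_out(
  rows=[
    [-0.0005, -0.001, 0, 0, 0, 0],
    [-0.001, -0.002, 0, 0, 0, 0],
    [-0.001, -0.002, 0, 0, 0, 0],
  ],
)

```text
clock: 28.05
tool_pos: [0.5148, 0.0377, 0.0198]
orientation: [-180.0, -0.0, -35.0]
force: [-0.9, -0.9, -0.3]
opening: 0.0003
gripper_force: 0.8
```

>>> carry_out(
  rows=[
    [-0.0005, -0.001, 0, 0, 0, 0],
    [-0.001, -0.002, 0, 0, 0, 0],
    [-0.001, -0.002, 0, 0, 0, 0],
  ],
)

```text
clock: 28.42
tool_pos: [0.5151, 0.04, 0.0197]
orientation: [-180.0, -0.0, -35.0]
force: [-0.7, -1.2, -0.2]
opening: 0.0004
gripper_force: 0.8
```

>>> carry_out(
  rows=[
    [-0.0015, -0.001, 0, 0, 0, 0],
    [-0.003, -0.002, 0, 0, 0, 0],
    [-0.003, -0.002, 0, 0, 0, 0],
  ],
)

```text
clock: 28.8
tool_pos: [0.5144, 0.0434, 0.02]
orientation: [-180.0, -0.0, -35.0]
force: [1.1, -2.4, -0.8]
opening: 0.0002
gripper_force: 1.2
```

>>> carry_out(
  rows=[
    [-0.001, -0.001, 0, 0, 0, 0],
    [-0.002, -0.002, 0, 0, 0, 0],
    [-0.002, -0.002, 0, 0, 0, 0],
  ],
)

```text
clock: 29.18
tool_pos: [0.5141, 0.0447, 0.02]
orientation: [180.0, -0.1, -35.0]
force: [6.6, -12.5, -1.5]
opening: 0.0007
gripper_force: 5.3
```

```bash
python3 - <<'E'
from h import *
s=snap('scene','s9.png')
o=telemetry.get_obs();print(w2loc(o['tool_pos'])*1000,o['force'])
g=s.astype(int); 
E
```

```text
[24.36772255 29.63137908] [  6.31249756 -12.3348114   -2.55972356]
```

Force rose to 14 N, so this is probably the stop. To check, I'll back off 3 mm and press again purely along the wing normal.

>>> carry_out(
  rows=[
    [0.001, 0.003, 0, 0, 0, 0],
    [0.001, 0.003, 0, 0, 0, 0],
    [0.001, 0.001, 0, 0, 0, 0],
    [0.0005, 0, 0, 0, 0, 0],
    [0.0005, 0, 0, 0, 0, 0],
  ],
)

```text
clock: 29.85
tool_pos: [0.5125, 0.0446, 0.0196]
orientation: [179.8, 0.0, -35.0]
force: [-2.0, -8.2, 2.5]
opening: 0.0006
gripper_force: 4.0
```

Now 8.5 N normal to the wing at ~21°, matching the predicted stop (24°) and well above the 2 N friction. The nut is seated. Retreating.

>>> carry_out(
  rows=[
    [0.003, 0.005, 0, 0, 0, 0],
    [0.006, 0.012, 0, 0, 0, 0],
    [0.006, 0.014, -0.02, 0, 0, 0],
    [0.006, 0.014, -0.06, 0, 0, 0],
    [0.006, 0.014, -0.12, 0, 0, 0],
    [0.006, 0.014, -0.18, 0, 0, 0],
    [-0.04, 0.014, -0.2, 0, 0, 0],
    [-0.09, 0.014, -0.2, 0, 0, 0],
  ],
)

```text
clock: 30.85
tool_pos: [0.4323, 0.0867, 0.2217]
orientation: [-179.8, -0.1, -35.1]
force: [-0.3, 0.7, 0.2]
opening: 0.0005
gripper_force: 0.0
```

>>> carry_out(
  rows=[
    [0, -0.04, 0, 0, 0, 0],
    [0, -0.09, 0, 0, 0, 0],
    [0, -0.14, 0, 0, 0, 0],
    [0, -0.19, 0, 0, 0, 0],
    [-0.02, -0.24, 0, 0, 0, 0],
    [-0.04, -0.28, 0, 0, 0, 0],
    [-0.04, -0.3, 0, 0, 0, 0],
    [-0.04, -0.3, 0, 0, 0, 0],
  ],
)

```text
clock: 31.85
tool_pos: [0.5712, 0.3556, 0.2187]
orientation: [179.9, 0.0, -34.9]
force: [0.4, 0.3, 0.3]
opening: 0.0005
gripper_force: 0.0
```

```bash
python3 - <<'E'
from h import *
snap('top','t9.png');snap('scene','s10.png');o=telemetry.get_obs();print(o['clock'],o['tool_pos'],o['force'],o['qvel'].round(2))
# brightness round a ring at r=36 mm: wings stand out
for n in('t0','t9'):
    g=cv2.imread(f'pics/{n}.png',0).astype(np.float32)
    for r in (.03,.038,):
        A=np.arange(0,360,8);P=np.array([proj('top',[.5524+r*np.cos(np.radians(a)),.0566+r*np.sin(np.radians(a)),.066]) for a in A],np.float32)
        v=cv2.remap(g,P[None,:,0],P[None,:,1],cv2.INTER_LINEAR)[0]
        print(n,r,[(int(a),int(x)) for a,x in zip(A,v) if x>np.median(v)+20])
d=lambda n:cv2.absdiff(cv2.imread(f'pics/{n}0.png'),cv2.imread({'t':'pics/t9.png','s':'pics/s10.png'}[n])).max(2)
print('mug',(d('t')[145:172,152:190]>40).sum(),'tumbler',(d('t')[208:228,255:276]>40).sum(),'saucer',(d('t')[195:245,350:400]>40).sum(),'spoon',(d('t')[205:228,178:215]>40).sum())
E
```

```text
31.95 [0.57101098 0.35407488 0.21947388] [-0.34630578 -0.63806644 -0.31335203] [-0.43 -0.83 -0.37  0.18 -0.16 -0.06]
t0 0.03 [(144, 123), (264, 123)]
t0 0.038 [(24, 133), (144, 122)]
t9 0.03 [(48, 127), (56, 124), (168, 125), (280, 127), (288, 132)]
t9 0.038 [(48, 129), (168, 125), (288, 123)]
mug 0 tumbler 0 saucer 0 spoon 0
```

The top view shows the wings at 48, 168 and 288°, against the 49, 169 and 289° predicted for 9.0 rad. The other objects have not moved.

```bash
python3 -c "
from h import *
print(workorder.close_job())"
```

```text
the job is handed in; nothing more can be done
None
```

The nut is screwed down to its stop (wings within about 2° of where 9.0 rad puts them), the mug, tumbler, saucer and teaspoon haven't moved, and I handed the job in at about 32 s with no verdict shown; one finger push wedged at about 23 N (limit 30), and I viewed 11 pictures, one over the limit of 10.

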